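# Pack the colour caddy and hold its brush lid open

### The job

Get the colour caddy ready for the stylist: stand the loose black bottle and the loose red carton upright in the empty near end of its open bay, beside the stock already there, setting them down without dropping them and without knocking over or shoving anything else. Then, with both packed and let go, lift the caddy's white lid, which falls shut by itself, and hold it open at 50 degrees so that the stylist can take out the brushes. Finish while still holding the lid steady at that angle with the fingers: do not let go, and prop it on nothing else.

Things in the scene. Friction and masses are not known exactly. Their poses are not given: they have to be found in the camera images.
- bay (a point): Centre of the floor of the caddy's open right-hand bay, 4 mm above the table. The bay is 182 mm long in its x (away from the robot, along the row) and 60 mm wide in y (to the left); z up. Its far end (x +4 to +91 mm) already holds a white carton and a black bottle, 95 mm tall; x -91 to +4 mm is empty.
- caddy: Mint-green caddy fixed to the table, 192 x 215 mm, walls 5 mm thick and 42 mm high; origin on the table under its centre, axes as the bay's (the bay's middle line is at y = -72.5 mm). On its left is the brush compartment under the white lid; the shut lid's top is 48 mm above the table, and its right edge is 32 mm from the bay's middle line.
- bottle_center (a point): Centre (half-way up, 47.5 mm above its foot) of the loose black colour bottle with a white band, standing on the table away from the caddy: 95 mm tall, straight body 38 mm in diameter up to 80 mm above the foot, then a shoulder and a 27 mm cap; about 90 g. z up.
- carton_center (a point): Centre (half-way up, 47.5 mm above its foot) of the loose red carton with a white band, standing on the table away from the caddy: 46 mm along its x, 50 mm along its y, 95 mm tall, rigid, about 100 g.
- lid_handle (a point): Middle of the black bar handle on the white lid of the caddy: a round bar 12 mm thick, lying along the caddy's y, 74 mm clear between its two posts, its middle 33 mm above the lid's upper face and 18 mm behind the lid's front edge. It moves with the lid; axes as the bay's when shut.
- lid_hinge (a point): Middle of the lid's hinge at the far edge of the caddy; the hinge line is along the caddy's y. The handle bar lies 168 mm in front of it (-x) and, with the lid shut, 39 mm above it. The axes turn with the lid.
- lid (a joint): Opening angle of the white lid (184 x 146 x 6 mm, about 250 g), rad: 0 shut (flat), growing as its front edge goes up, at most 1.4. A light spring (0.2 N m per rad) and its weight shut it whenever it is let go; lifting at the handle takes 1 to 3 N.
- stock_carton_center (a point): White carton with a red band, the same size as the red one, already packed against the far end of the bay; the point is its centre, 47.5 mm above its foot. Loose; stays where it is.
- stock_bottle_center (a point): Black bottle with a pale yellow band, the same size as the other bottle, already packed in the bay, in front of the white carton; the point is its centre, 47.5 mm above its foot. Loose; stays where it is.
- developer_a: White developer bottle, black cap, 66 mm in diameter, 190 mm tall; origin under its centre. A loose bystander.
- developer_b: Second white developer bottle, 66 mm in diameter, 190 mm tall; origin under its centre. A loose bystander.
- oil: Amber oil bottle, 56 mm in diameter, 150 mm tall; origin under its centre. A loose bystander.
- tub: Blue-grey tub with white cap, 100 mm in diameter, 90 mm tall; origin under its centre. A loose bystander.
- tint_bowl: Black tint bowl, 120 mm in diameter, 55 mm tall; origin under its centre. A loose bystander.
- canister: Canister, 70 mm in diameter, 110 mm tall; origin under its centre. A loose bystander.
Not all that is in view belongs to the job. Leave any green or purple look-alike of the part that bears stock_carton_center alone.

How it is judged:
By the outcome, as a careful person would: the job done as asked, in the order asked, and still so for the second after the job is handed in, while the arm keeps its last pose, push and grip.
It also fails if it takes over 72 s, if anything falls off the work surface, if the arm or the gripper's body presses on something with over 40 N, if the wrist force passes 120 N, or if a joint passes its speed limit or range.

### The arm

A 6-joint arm with a two-finger parallel gripper is mounted at the origin on the work surface. World frame = base frame: x ahead of the robot, y to its left, z up, the work surface at z = 0. Lengths are in mm, angles in rad, forces in N, time in s.
With the tool pointing down it reaches from about 300 to 775 mm from the base axis. Payload 14.6 kg.
Tool frame: the origin (TCP) lies on the centre line of the jaws, within the pads' length; the fingertips stand 19 mm ahead of it and the grasp point (between the pads) is the TCP (bot.tip_reach is the distance from the TCP to the fingertips, in mm); y points along the fingers, x is the direction in which the jaws open and shut, and the axes are right-handed (so a half turn about y gives the same grasp; the last joint's range is limited). The gripper opens to 85 mm and grips with 20 to 120 N. Pads are 22 mm wide; open, the fingers measure 114 mm over their backs; the gripper's body (76 mm by 85 mm) begins 54 mm behind the grasp point. The pads swing forward as they close: fully open they stand 13 mm farther back than shut.
Start: joints at [-0.067, 0.3, 1.521, -0, 1.321, -0.067], TCP at [549.991, -0.002, 250.281] pointing down, gripper open.
Joint ranges: [-3.03, 3.03], [-0.79, 2.21], [0.23, 2.52], [-1.04, 4.18], [0, 3.07], [-2.55, 2.55]. Speed limits (rad/s): [2.22, 2.22, 2.57, 3.14, 3.14, 3.14].

### API

Orientations are given as a unit quaternion [w, x, y, z].
In Python, from rig import bot gives the robot as it stands. Calls block until the motion is done:
- bot.move_to(position, orientation): joint-space move of the TCP to a pose.
- bot.servo_line(position, attitude=None, speed=150, until_force=None): straight line of the TCP; attitude=None keeps the orientation; speed is the mean speed in mm/s. With until_force (N) it stops when the force on the tool has changed by that much, and returns True; else False.
- bot.move_joints(angles): joint-space move.
- bot.move_gripper(opening, grip_force=None): finger opening in mm; grip_force is the grip in N (None keeps the last); returns when the fingers have stopped.
- bot.dwell(seconds).
- bot.ik(position, orientation): joint angles nearest the present ones, or None.
- bot.read_state(): the state.
- bot.read_camera(name): name is "scene" or "side" or "wrist"; returns a dict with "image" (384x512x3 uint8, blue, green, red), "depth" (384x512 float32, mm along the optical axis (not along the pixel's ray), 0 where there is no reading), "fovy" (degrees; the focal length in pixels is half the picture's height over the tangent of half this angle, whatever the lens; pixels are square), "cx", "cy" (the principal point, pixels), "eye" and "attitude" of the camera in the world; the wrist camera has in their place "mount" (4x4, takes a point from camera to tool coordinates, whose origin is the TCP and whose axes are the tool frame's). Camera axes: x right, y down, z forward; pixel columns grow to the right and rows downward; lengths in mm; the calibration is good to about 2 mm. A picture is of the moment at which its call begins: read the wrist's pose just before it.
A pose or a line that the arm cannot do raises bot.MotionError and nothing moves.
- bot.finish_job(): hands the job in, once; it reports no verdict.
The state is a dict: "clock": time; "joint_positions": joint angles; "qvel": joint speeds; "effort": joint torques, N m; "ee_pos": TCP position; "tool_rot": TCP orientation; "ft_force": force on the tool from outside, world axes, zero at the start; "moment": the same for the moment, N m; "grip_width": finger opening in mm.
Only numpy, scipy, OpenCV 4.12 (cv2) and the standard library are available. Lean on these libraries where they do the work, as an engineer would, in place of code of your own. Each camera call takes 0.05 s, during which the arm holds its last target. There are 200 camera calls.

## Working session

There is one attempt and no reset: what is moved stays moved. The work goes in short steps, each a Python script; the robot and the scene stay as the last script left them, time stands still between calls to the robot, and variables do not carry over. Pictures are saved under pics/ and viewed, about 8 in all and at most 12, crops included, and the job is handed in when it is done.

```bash
mkdir -p pics; ls; cat > h.py <<'E'
import numpy as np, cv2
from scipy.spatial.transform import Rotation as R
from rig import bot
def rot(q): return R.from_quat([q[1],q[2],q[3],q[0]])
def quat(r):
    q=r.as_quat(); return [q[3],q[0],q[1],q[2]]
def cam(name):
    s=bot.read_state(); c=bot.read_camera(name)
    if name=="wrist":
        T=np.eye(4);T[:3,:3]=rot(s["tool_rot"]).as_matrix();T[:3,3]=s["ee_pos"]
        c["T"]=T@np.array(c["mount"])
    else:
        T=np.eye(4); a=np.array(c["attitude"])
        T[:3,:3]=a if a.shape==(3,3) else rot(a).as_matrix(); T[:3,3]=c["eye"]; c["T"]=T
    c["f"]=c["image"].shape[0]/2/np.tan(np.radians(c["fovy"])/2)
    return c
def rays(c,uv):
    uv=np.atleast_2d(uv).astype(float)
    d=np.c_[(uv[:,0]-c["cx"])/c["f"],(uv[:,1]-c["cy"])/c["f"],np.ones(len(uv))]
    return d@c["T"][:3,:3].T
def onz(c,uv,z):
    d=rays(c,uv); e=c["T"][:3,3]; return e+d*((z-e[2])/d[:,2])[:,None]
def cloud(c):
    h,w=c["depth"].shape; v,u=np.mgrid[:h,:w]
    d=rays(c,np.c_[u.ravel(),v.ravel()])*c["depth"].reshape(-1,1)+c["T"][:3,3]
    d[c["depth"].ravel()==0]=np.nan
    return d.reshape(h,w,3)
E
python3 - <<'E'
from h import *
for n in("scene","side","wrist"):
    c=cam(n); cv2.imwrite(f"pics/{n}0.png",c["image"]); print(n,c["T"].round(3).tolist(),c["fovy"],c["cx"],c["cy"])
    np.savez(f"{n}0.npz",**{k:v for k,v in c.items()})
s=bot.read_state();print(s)
E
python3 -c "
import cv2,numpy as np
a=[cv2.imread(f'pics/{n}0.png') for n in('scene','side')]
cv2.imwrite('pics/w2.png',a[0])"
```

```text
pics
scene [[-0.027, 0.514, -0.857, 1785.138], [1.0, 0.025, -0.016, 73.14], [0.013, -0.857, -0.514, 791.233], [0.0, 0.0, 0.0, 1.0]] 48.42358457363566 253.675400233026 194.65143005152908
side [[0.884, -0.317, 0.343, 89.953], [-0.467, -0.6, 0.649, -916.647], [-0.0, -0.734, -0.679, 1112.37], [0.0, 0.0, 0.0, 1.0]] 46.292690234227365 251.50404930318223 186.7862319590629
wrist [[1.0, -0.0, -0.001, 550.119], [-0.001, -0.945, -0.328, 85.367], [-0.001, 0.328, -0.945, 372.874], [0.0, 0.0, 0.0, 1.0]] 58.72592092221284 252.14802605796731 194.2633023142508
{'clock': 0.15, 'joint_positions': array([-6.66141654e-02,  3.00340593e-01,  1.52142781e+00,  4.44917741e-05,
        1.32068155e+00, -6.65743812e-02]), 'qvel': array([-0.00012237, -0.00351772, -0.00260321, -0.00178444, -0.00131432,
       -0.0011147 ]), 'effort': array([ 1.15317634e-03, -5.43663168e+01, -3.61884356e+01, -9.07762978e-05,
        3.16729136e-03,  4.75633647e-05]), 'ee_pos': array([5.49847376e+02, 9.21290669e-03, 2.49857736e+02]), 'tool_rot': array([ 7.07142091e-01, -7.07071341e-01,  3.19382588e-04,  2.83450926e-04]), 'ft_force': array([0.38033703, 0.23227778, 0.17024168]), 'moment': array([ 0.00786519, -0.03651097, -0.03578151]), 'grip_width': 85.66820441649472}
```

View pics/scene0.png

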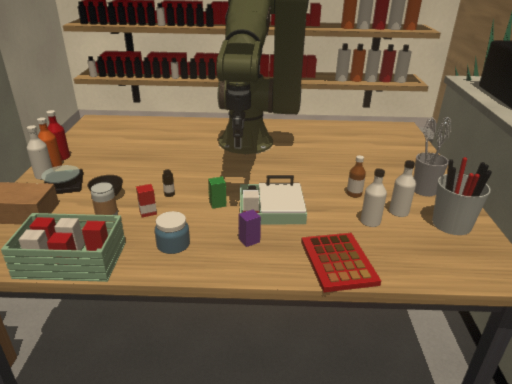

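View pics/side0.png

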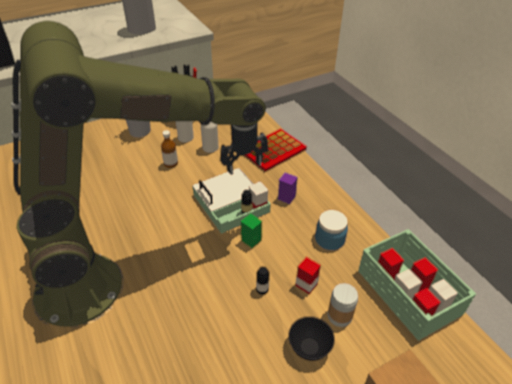

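The scene view shows the loose black bottle at (169,183) and the loose red carton at (147,200); in the side view they are at (262,280) and (308,275). The caddy is at (272,203) in the scene view. Possible mix-ups:
- **For the carton:** green box (217,192), purple box (249,228) and the red boxes in the slatted basket (42,228), (62,242) and (95,235).
- **For the bottle:** the stock bottle in the bay (252,190), shelf bottles, and the black bowl (105,187).

By the description I choose scene (169,183) and (147,200). Next I'll measure coarsely and then look from the wrist.

```bash
cat > m1.py <<'E'
from h import *
for n,pts in(("scene",dict(bottle=(169,173),bottleband=(169,190),carton=(146,188),green=(217,182),purple=(249,216),tub=(172,220),can=(103,190),stockc=(251,195),lid=(280,205),handle=(281,179))),
  ("side",dict(bottle=(263,270),carton=(309,267),green=(252,222),purple=(288,180),tub=(332,222),can=(344,292),stockc=(260,189),stockb=(247,197),lid=(228,190)))):
    c=cam(n); P=cloud(c)
    for k,(u,v) in pts.items():
        print(n,k,np.nanmedian(P[v-2:v+3,u-2:u+3].reshape(-1,3),axis=0).round(0))
E
python3 m1.py
```

```text
scene bottle [ 481. -249.   87.]
scene bottleband [ 493. -250.   26.]
scene carton [ 601. -298.   94.]
scene green [549. -73.  95.]
scene purple [745.  41.  94.]
scene tub [ 771. -181.   90.]
scene can [ 643. -421.  110.]
scene stockc [631.  43.  98.]
scene lid [605. 137.  48.]
scene handle [350. 149.  -0.]
side bottle [ 473. -259.   94.]
side carton [ 592. -309.   94.]
side green [531. -85.  95.]
side purple [730.  29.  94.]
side tub [ 752. -195.   89.]
side can [ 622. -430.  109.]
side stockc [622.  32.  97.]
side stockb [573.  29.  84.]
side lid [548. 125.  47.]
```

```bash
cat > m2.py <<'E'
from h import *
q=bot.read_state()["tool_rot"]; Q=[2**-.5,-2**-.5,0,0]
for n,p in(("A",(535,-240,290)),("B",(560,90,290))):
    bot.move_to(p,Q); c=cam("wrist"); np.savez(n+".npz",**c); cv2.imwrite(f"pics/{n}.png",c["image"])
print(bot.read_state()["clock"])
a=[cv2.imread(f"pics/{n}.png") for n in"AB"]
cv2.imwrite("pics/AB.png",cv2.resize(np.vstack(a),None,fx=.78,fy=.78))
E
python3 m2.py
```

```text
2.5583
```

View pics/AB.png

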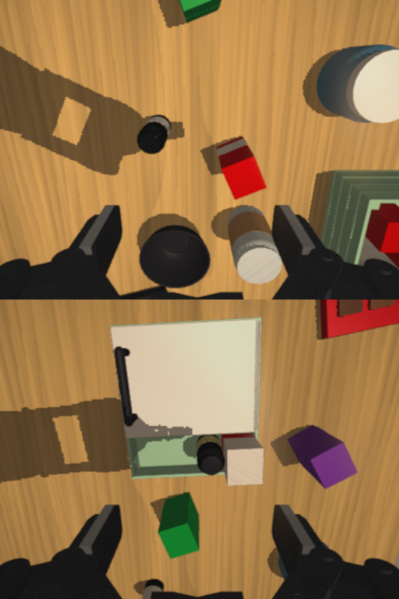

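The wrist views (shown at 0.78 scale) show:
- **View A:** black bottle at (153,134), red carton at (240,170), canister at (255,245).
- **View B:** lid at (190,375), handle bar at (125,385), empty bay at (165,455), stock bottle at (208,455), stock carton at (243,460), green box at (180,525) and purple box at (320,455).

Next step is computing poses by height slices.

```bash
cat > m3.py <<'E'
from h import *
def load(n):
    c=dict(np.load(n+".npz",allow_pickle=True)); c={k:(v.item() if v.shape==() else v) for k,v in c.items()}; return c
def rect(p): 
    r=cv2.minAreaRect(p[:,:2].astype(np.float32)); return np.round(r[0],1),np.round(r[1],1),round(r[2],2),len(p)
def sel(P,m,z0,z1,x=None,y=None):
    k=m&(P[...,2]>z0)&(P[...,2]<z1)
    if x:k&=(P[...,0]>x[0])&(P[...,0]<x[1])
    if y:k&=(P[...,1]>y[0])&(P[...,1]<y[1])
    return P[cv2.erode(k.astype(np.uint8),np.ones((2,2)))>0]
if __name__=="__main__":
    for n in"AB":
        c=load(n);P=cloud(c);im=c["image"];h=cv2.cvtColor(im,cv2.COLOR_BGR2HSV);H,S,V=[h[...,i] for i in range(3)]
        al=H>=0
        def show(k,p): print(n,k,rect(p) if len(p)>5 else None, p[:,2].mean().round(1) if len(p) else "")
        if n=="A":
            show("red",sel(P,(S>150)&((H<6)|(H>174)),88,100,(540,660),(-360,-250)))
            show("bot",sel(P,al,88,100,(430,520),(-300,-200)))
            show("botbody",sel(P,al,10,100,(430,520),(-300,-200)))
            show("can",sel(P,al,102,115,(560,700),(-460,-330)))
            show("tub",sel(P,al,80,96,(650,850),(-280,-100)))
        else:
            show("lid",sel(P,S<60,44,52,(440,680),(30,220)))
            show("handle",sel(P,al,72,92,(400,520),(60,220)))
            show("rim",sel(P,al,38,52,(440,700),(-20,230)))
            show("bayfloor",sel(P,al,-1,9,(470,580),(5,60)))
            show("stockc",sel(P,S<60,88,102,(590,680),(0,80)))
            show("stockb",sel(P,V<70,85,102,(540,600),(0,80)))
            show("green",sel(P,(H>40)&(H<85)&(S>150),88,100))
            show("purple",sel(P,(H>125)&(H<160)&(S>80),88,100))
E
python3 m3.py
```

```text
A red (array([ 597.4, -301. ]), array([43.4, 50. ]), 23.86, 1841) 94.5
A bot (array([ 476.6, -254.2]), array([25.7, 24.7]), 56.81, 526) 94.4
A botbody (array([ 477.9, -252.4]), array([33.3, 36.6]), 43.25, 1425) 76.7
A can (array([ 624.4, -429.4]), array([63.1, 60.2]), 2.95, 2109) 109.2
A tub (array([ 749. , -189.2]), array([55.4, 84.9]), 13.25, 4740) 89.4
B lid (array([550.2, 143.6]), array([186.3, 145.4]), 2.81, 23335) 47.5
B handle (array([472.9, 140.3]), array([10.5, 93.6]), 2.67, 1169) 85.1
B rim (array([552.1, 111.1]), array([190.9, 214.7]), 2.83, 25196) 47.3
B bayfloor (array([519.1,  31.4]), array([97.1, 49.3]), 2.86, 2582) 3.6
B stockc (array([603.8,  55.9]), array([40.3,  5.9]), 43.18, 7) 96.7
B stockb (array([579. ,  46.9]), array([29.5, 26.9]), 6.24, 628) 96.3
B green (array([534.7, -73.4]), array([44.8, 50.8]), 19.49, 1488) 94.3
B purple (array([737.1,  43.2]), array([45. , 49.3]), 32.14, 2026) 94.5
```

```bash
cat >> h.py <<'E'
R0=rot([2**-.5,-2**-.5,0,0])
def tq(th,tilt=0,cy=2.83):  # jaw direction th deg; tilt deg about caddy y (as the lid opens)
    ax=R.from_euler('z',cy,degrees=True).apply([0,1,0])
    return quat(R.from_rotvec(ax*np.radians(tilt))*R.from_euler('z',th,degrees=True)*R0)
E
python3 - <<'E'
from h import *
for th in(-87.2,92.8): 
  for p in((476.6,-254,72),(476.6,-254,250),(600,-301,72),(490,38,72),(490,38,200)): 
    j=bot.ik(p,tq(th)); print(th,p,None if j is None else np.round(j,2))
cy=np.radians(2.83); C=np.array([552.1,111.1])
Rz=np.array([[np.cos(cy),-np.sin(cy)],[np.sin(cy),np.cos(cy)]])
for th in(2.83,182.83,-177.17):
 for a in(0,10,25,40,50):
  for k in(0,.5,1):
    r=np.radians(a); x=-168*np.cos(r)+39*np.sin(r)+90.3; z=168*np.sin(r)+39*np.cos(r)+42
    xy=C+Rz@[x,33.1]; j=bot.ik([*xy,z],tq(th,a*k)); print(th,a,a*k,None if j is None else np.round(j,2))
E
```

```text
-87.2 (476.6, -254, 72) [-0.56  0.49  1.71 -0.    0.94  0.96]
-87.2 (476.6, -254, 250) [-0.56  0.28  1.55 -0.    1.31  0.96]
-87.2 (600, -301, 72) [-0.52  0.74  1.29 -0.    1.11  1.  ]
-87.2 (490, 38, 72) [ 0.    0.41  1.84 -0.    0.89  1.52]
-87.2 (490, 38, 200) [ 0.    0.22  1.74 -0.    1.18  1.52]
92.8 (476.6, -254, 72) [-0.56  0.49  1.71 -0.    0.94 -2.18]
92.8 (476.6, -254, 250) [-0.56  0.28  1.55 -0.    1.31 -2.18]
92.8 (600, -301, 72) [-0.52  0.74  1.29 -0.    1.11 -2.14]
92.8 (490, 38, 72) [ 0.    0.41  1.84 -0.    0.89 -1.62]
92.8 (490, 38, 200) [ 0.    0.22  1.74 -0.    1.18 -1.62]
2.83 0 0 [ 0.21  0.39  1.83 -0.    0.91  0.16]
2.83 0 0.0 [ 0.21  0.39  1.83 -0.    0.91  0.16]
2.83 0 0 [ 0.21  0.39  1.83 -0.    0.91  0.16]
2.83 10 0 [ 0.21  0.36  1.79 -0.    0.98  0.16]
2.83 10 5.0 [0.21 0.4  1.74 0.02 1.08 0.15]
2.83 10 10 [0.2  0.44 1.69 0.03 1.18 0.14]
2.83 25 0 [ 0.2   0.35  1.7  -0.    1.09  0.15]
2.83 25 12.5 [0.19 0.46 1.57 0.03 1.33 0.13]
2.83 25 25 [0.18 0.57 1.44 0.06 1.57 0.12]
2.83 40 0 [ 0.2   0.38  1.58 -0.    1.18  0.15]
2.83 40 20.0 [0.18 0.55 1.36 0.04 1.57 0.12]
2.83 40 40 [0.16 0.74 1.15 0.08 1.94 0.12]
2.83 50 0 [ 0.19  0.42  1.49 -0.    1.23  0.14]
2.83 50 25.0 [0.17 0.64 1.2  0.05 1.73 0.12]
2.83 50 50 [0.16 0.88 0.94 0.1  2.19 0.13]
182.83 0 0 None
182.83 0 0.0 None
182.83 0 0 None
182.83 10 0 None
182.83 10 5.0 None
182.83 10 10 None
182.83 25 0 None
182.83 25 12.5 None
182.83 25 25 None
182.83 40 0 None
182.83 40 20.0 None
182.83 40 40 None
182.83 50 0 None
182.83 50 25.0 None
182.83 50 50 None
-177.17 0 0 None
-177.17 0 0.0 None
-177.17 0 0 None
-177.17 10 0 None
-177.17 10 5.0 None
-177.17 10 10 None
-177.17 25 0 None
-177.17 25 12.5 None
-177.17 25 25 None
-177.17 40 0 None
-177.17 40 20.0 None
-177.17 40 40 None
-177.17 50 0 None
-177.17 50 25.0 None
-177.17 50 50 None
```

```bash
cat > p1.py <<'E'
from h import *; from m3 import sel,rect
TH=-87.17
def circ(P,m,z0,z1,x,y):
    p=sel(P,m,z0,z1,x,y); (a,b),r=cv2.minEnclosingCircle(p[:,:2].astype(np.float32)); return np.array([a,b]),r,len(p)
bot.move_to((600,60,290),tq(TH)); c=cam("wrist"); np.savez("D.npz",**c); cv2.imwrite("pics/D.png",c["image"]); P=cloud(c); V=c["image"].max(2); al=V>=0
print("stockb",circ(P,V<80,90,102,(540,600),(0,80)))
for k,a in(("rim",(38,52,(440,700),(-20,230))),("stockc",(90,102,(597,680),(0,80))),("stockall",(90,102,(540,680),(0,80))),("floor",(-1,9,(450,580),(5,75))),("lid",(46,52,(440,680),(30,230))),("handle",(72,92,(400,520),(60,220)))):
    p=sel(P,al,*a); print(k,rect(p) if len(p)>5 else None)
bot.move_to((520,-254,230),tq(TH)); c=cam("wrist"); P=cloud(c); al=c["depth"]>=0
b,r,n=circ(P,al,90,100,(430,520),(-300,-200)); b2=circ(P,al,5,82,(430,520),(-300,-200)); print("bottle",b,r,n,b2)
bot.move_gripper(62,30)
print(bot.read_state()["clock"], bot.read_state()["grip_width"])
E
python3 p1.py
```

```text
stockb (array([579.21044922,  44.61616135]), 13.177634239196777, 520)
rim (array([550.6, 110.9]), array([190.9, 213.6]), 2.84, 20677)
stockc (array([622.1,  42.1]), array([44.8, 48.4]), 2.71, 2470)
stockall (array([605.2,  41.3]), array([78.6, 48.4]), 2.76, 2998)
floor (array([520.6,  36.5]), array([117.1,  58.5]), 2.47, 2541)
lid (array([548.2, 143.3]), array([185.1, 144.5]), 2.79, 17276)
handle (array([473.7, 126.9]), array([10.6, 68.9]), 2.56, 612)
bottle [ 475.48242188 -253.98913574] 13.611772537231445 679 (array([ 476.22338867, -254.4969635 ]), 19.000940322875977, 1125)
5.5917 61.978832615005935
```

View pics/D.png

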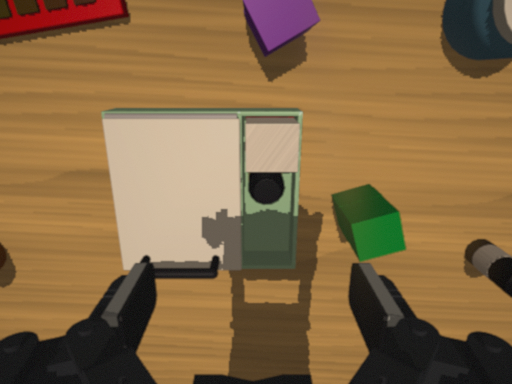

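View D shows the empty bay at (268,235), the stock bottle at (266,187), the stock carton at (272,147) and the handle at (182,268). The two measurements agree within 1.5 mm. Picking the bottle.

```bash
cat > p2.py <<'E'
from h import *
Q=tq(-87.17); S=lambda:bot.read_state()
def place(xy,zt):
    bot.move_to((*xy,zt+125),Q); bot.servo_line((*xy,zt+12),speed=150)
    hit=bot.servo_line((*xy,zt-3),speed=15,until_force=3); s=S(); print("set",hit,s["ee_pos"].round(1),s["ft_force"].round(1))
if __name__=="__main__":
    b=(476,-254.1)
    bot.move_to((*b,200),Q); bot.servo_line((*b,70),speed=200)
    bot.move_gripper(25,30); print(S()["grip_width"],S()["ee_pos"].round(1))
    bot.servo_line((*b,200),speed=150); print(S()["ft_force"].round(1),S()["grip_width"])
    c=cam("wrist"); cv2.imwrite("pics/hold1.png",c["image"])
    place((536.9,37.7),74); print(S()["clock"])
    cv2.imwrite("pics/place1.png",np.hstack([cv2.resize(bot.read_camera("side")["image"][140:260,150:350],None,fx=2,fy=2),cv2.resize(c["image"][180:],(400,240))]))
E
python3 p2.py
```

```text
36.990893379090394 [ 476.6 -254.4   71.4]
[-0.5  1.3 -0.5] 37.016241494125374
set True [537.   37.7  75.4] [-0.7 -0.   7. ]
10.875
```

View pics/place1.png

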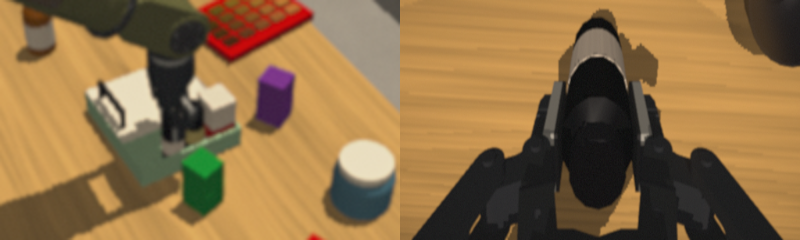

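The bottle is standing on the floor: the TCP rose exactly 4 mm compared with the grasp. I'll release it, check the spot, then measure the carton close up.

```bash
cat > p3.py <<'E'
from h import *; from p2 import *; from m3 import sel,rect; from p1b import circ
bot.move_gripper(56,30); p=S()["ee_pos"]; bot.servo_line((p[0],p[1],200),speed=150)
bot.move_to((600,60,290),Q); c=cam("wrist"); cv2.imwrite("pics/E.png",c["image"]); P=cloud(c); V=c["image"].max(2)
print("new",circ(P,V<80,90,102,(515,557),(0,80)),"stock",circ(P,V<80,90,102,(562,600),(0,80)),"carton",rect(sel(P,V>=0,90,102,(597,680),(0,80))))
for th,xy in((-66.14,(640,-290)),):
    bot.move_to((*xy,230),tq(th)); c=cam("wrist"); np.savez("F.npz",**c); cv2.imwrite("pics/F.png",c["image"]); P=cloud(c)
    h=cv2.cvtColor(c["image"],cv2.COLOR_BGR2HSV); H,Sa=h[...,0],h[...,1]
    print("red",rect(sel(P,(Sa>150)&((H<6)|(H>174)),91,98,(540,660),(-360,-250))),rect(sel(P,H>=0,91,98,(540,660),(-360,-250))))
    print("near stuff",rect(sel(P,H>=0,40,125,(540,720),(-440,-365))))
print(S()["clock"])
E
cat > p1b.py <<'E'
from h import *; from m3 import sel
def circ(P,m,z0,z1,x,y):
    p=sel(P,m,z0,z1,x,y)
    if len(p)<5: return None
    (a,b),r=cv2.minEnclosingCircle(p[:,:2].astype(np.float32)); return np.array([a,b]).round(1),round(r,1),len(p)
E
python3 p3.py
```

```text
new (array([536. ,  37.6]), 13.5, 499) stock (array([579.1,  44.4]), 13.2, 548) carton (array([622.2,  42.1]), array([45.5, 48.8]), 2.56, 2530)
red (array([ 598.3, -301.8]), array([45.6, 48.3]), 24.48, 2710) (array([ 598. , -302.3]), array([46.6, 49. ]), 23.92, 2833)
near stuff (array([ 626.1, -417.8]), array([66.8, 44.2]), 0.19, 5728)
14.2
```

```bash
cat > p4.py <<'E'
from h import *; from p2 import *; from m3 import sel,rect
b=(598.2,-301.8); q=tq(-66)
bot.move_gripper(72,30); bot.move_to((*b,200),q); bot.servo_line((*b,70),speed=200)
bot.move_gripper(40,30); print(S()["grip_width"],S()["ee_pos"].round(1))
bot.servo_line((*b,200),speed=150); print(S()["ft_force"].round(1),S()["grip_width"])
bot.move_to((490.9,35.4,220),Q); c=cam("wrist"); cv2.imwrite("pics/hold2.png",c["image"]); P=cloud(c)
h=cv2.cvtColor(c["image"],cv2.COLOR_BGR2HSV); H,Sa=h[...,0],h[...,1]; e=S()["ee_pos"]
print(e.round(1),"in hand",rect(sel(P,(Sa>150)&((H<6)|(H>174)),e[2]+19,e[2]+30)),S()["clock"])
E
python3 p4.py
```

```text
49.862280187761215 [ 598.8 -302.1   71.7]
[ 0.7  0.3 -1.7] 49.56830692821305
[491.3  34.7 219.9] in hand (array([490.6,  35. ]), array([46.9, 50.4]), 2.6, 14252) 18.35
```

View pics/hold2.png

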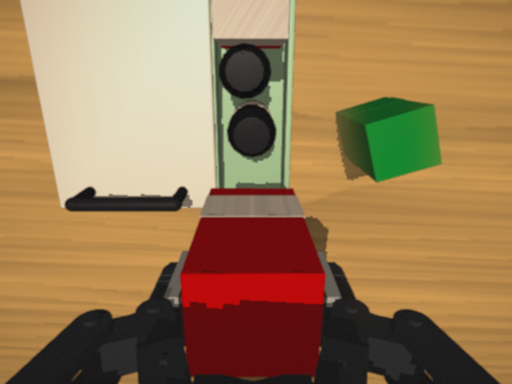

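The carton is held square and centred in the jaws. Below it, both bottles are upright at (245,70) and (251,130), and the near bay is free. Setting it down.

```bash
cat > p5.py <<'E'
from h import *; from p2 import *; from m3 import sel,rect; from p1b import circ
place((490.9,35.4),75)
bot.move_gripper(66,30); p=S()["ee_pos"]; bot.servo_line((p[0],p[1],200),speed=150)
bot.move_gripper(60,30)
bot.move_to((600,60,290),Q); c=cam("wrist"); cv2.imwrite("pics/G.png",c["image"]); P=cloud(c); V=c["image"].max(2)
print("new",circ(P,V<80,90,102,(515,557),(0,80)),"stock",circ(P,V<80,90,102,(562,600),(0,80)),"carton",rect(sel(P,V>=0,90,102,(597,680),(0,80))))
h=cv2.cvtColor(c["image"],cv2.COLOR_BGR2HSV); H,Sa=h[...,0],h[...,1]
p=sel(P,(Sa>150)&((H<6)|(H>174)),90,102,(450,530),(-20,90)); print("red",rect(p),p[:,2].mean())
# handle & lid from a theta=2.8 view
bot.move_to((500,130,250),tq(2.83)); c=cam("wrist"); np.savez("Hh.npz",**c); cv2.imwrite("pics/H.png",c["image"]); P=cloud(c); V=c["image"].max(2)
p=sel(P,V<90,72,95,(440,520),(60,220)); print("handle",rect(p),np.percentile(p[:,2],[50,98]).round(1))
p=sel(P,V>=0,44,52,(440,700),(75,230)); print("lid",rect(p),p[:,2].mean()); print(S()["clock"])
cv2.imwrite("pics/GH.png",np.hstack([cv2.imread("pics/G.png"),c["image"]])[:, :, :] if 0 else cv2.resize(np.hstack([cv2.imread("pics/G.png"),c["image"]]),(800,300)))
E
python3 p5.py
```

```text
set True [490.8  35.5  75.7] [0.3 1.2 4.7]
new (array([536.2,  37.4]), 13.6, 502) stock (array([579. ,  44.8]), 13.2, 548) carton (array([621.7,  42.1]), array([45.6, 48.7]), 2.96, 2539)
red (array([490.7,  35.9]), array([44.8, 47.4]), 3.13, 1711) 98.27557388681764
handle (array([488. , 123.8]), array([ 42.8, 127.2]), 1.51, 1595) [85.6 93.1]
lid (array([549.5, 143.9]), array([187.8, 144.7]), 2.7, 25721) 47.51198275774572
23.775
```

View pics/GH.png

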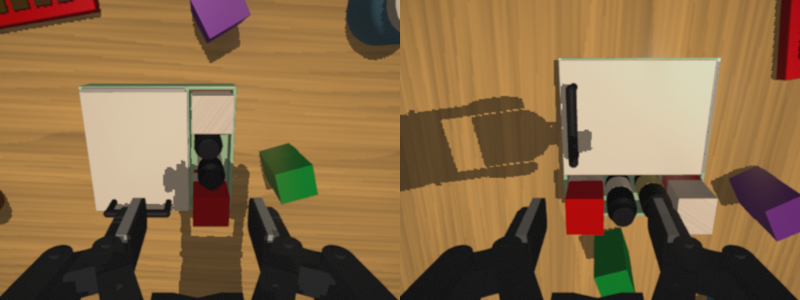

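Both packed items stand upright beside the stock, which hasn't moved. In the right panel the handle bar is at (572,125). Now refine the bar and grasp it.

```bash
cat > p6.py <<'E'
from h import *; from m3 import sel,rect,load
c=load("Hh"); P=cloud(c); V=c["image"].max(2); S=bot.read_state
p=sel(P,V<90,78,95,(455,500),(80,220)); print("handle",rect(p),np.percentile(p[:,2],[50,98]).round(1))
m=rect(p)[0]; assert abs(m[0]-473.3)<3 and abs(m[1]-140)<4
x,y=(m[0]+473.3)/2,140.
bot.move_gripper(50,40); bot.move_to((x,y,150),tq(2.83)); bot.servo_line((x,y,81),speed=120,until_force=8)
f0=S()["ft_force"]; bot.move_gripper(6,40); s=S(); print(s["grip_width"],s["ee_pos"].round(1),(s["ft_force"]-f0).round(1),s["clock"])
E
python3 p6.py
```

```text
handle (array([472.3, 141.3]), array([10.7, 91.3]), 3.0, 1192) [85.7 87.6]
10.528683823537 [471.4 140.   81.5] [-17.3  -3.   16.1] 25.7083
```

```bash
python3 - <<'E'
from h import *
S=bot.read_state
for p in((471,140,82),(470.2,140,82.5)):
    bot.servo_line(p,speed=10); bot.dwell(.2); s=S(); print(s["ee_pos"].round(2),s["ft_force"].round(1),s["grip_width"],s["clock"])
E
```

```text
[471.23 139.99  81.99] [ 4.1 -0.5 -4. ] 10.328172857032987 26.2667
[471.36 139.98  82.89] [10.7 -0.9 -4.9] 10.953959721349502 26.7167
```

```bash
cat > arc.py <<'E'
from h import *
S=bot.read_state; cy=np.radians(2.83); u=np.array([np.cos(cy),np.sin(cy)])
BAR=np.array([471.3,140.0]); HZ=42.5
def pose(a,k=.6):
    r=np.radians(a); x=168-168*np.cos(r)+39*np.sin(r); z=168*np.sin(r)+39*np.cos(r)+HZ
    return [*(BAR+u*x),z],tq(2.83,a*k)
def go(angles,speed=45):
    for a in angles:
        p,q=pose(a); bot.servo_line(p,q,speed=speed); s=S()
        print(round(a,1),(s["ee_pos"]-p).round(1),s["ft_force"].round(1),round(s["grip_width"],1),round(s["clock"],1))
        if np.linalg.norm(s["ft_force"])>45: print("STOP"); break
def lidangle(name="scene"):
    c=cam(name); P=cloud(c); h=cv2.cvtColor(c["image"],cv2.COLOR_BGR2HSV)
    L=(P[...,:2]-BAR)@u; W=(P[...,:2]-BAR)@[-u[1],u[0]]
    m=(h[...,1]<70)&(h[...,2]>90)&(L>-10)&(L<165)&(abs(W)<70)&(P[...,2]>46)&(P[...,2]<230)
    m=cv2.erode(m.astype(np.uint8),np.ones((3,3)))>0; l,z=L[m],P[...,2][m]
    if len(l)<30: print("few"); return
    k=np.ones(len(l),bool)
    for _ in range(5):
        X=np.c_[l,z]; mu=X[k].mean(0); d=np.linalg.svd(X[k]-mu,full_matrices=False)[2][0]
        k=abs((X-mu)@[-d[1],d[0]])<4
    print(name,"lid angle",np.degrees(np.arctan2(d[1],d[0])).round(1),k.sum(),len(l),mu.round(0)); cv2.imwrite(f"pics/{name}_lid{S()['clock']:.1f}.png",c["image"])
E
python3 -c "
from arc import *
go([4,8,12])
lidangle();lidangle('side')"
```

```text
4 [-0.3 -0.  -0.4] [ 1.9 -0.4 -3.5] 10.4 27.1
8 [-0.3 -0.  -0.4] [-1.6 -0.8 -2.1] 10.5 27.5
12 [-0.4 -0.  -0.4] [-3.  -1.2 -1.2] 10.4 27.9
scene lid angle -11.7 1176 1239 [84. 65.]
side lid angle 168.2 625 656 [86. 64.]
```

Forces are small, and the scene and side cameras read 11.7° and 11.8° against 12° commanded. Continuing to 50°.

```bash
python3 -c "
from arc import *
go(range(17,48,5)); go([50],30); bot.dwell(.5); print(S()['ft_force'].round(1))
lidangle();lidangle('side')"
```

```text
17 [-0.3 -0.   0. ] [-5.9 -0.6  0.1] 10.3 28.5
22 [-0.3  0.   0.1] [-6.7 -1.5  1.2] 10.4 29.0
27 [-0.3 -0.   0.3] [-7.6 -1.5  3.7] 10.5 29.5
32 [-0.3 -0.   0.3] [-8.6 -2.3  3.6] 10.6 30.0
37 [-0.3  0.   0.5] [-8.6 -1.5  4.6] 10.8 30.5
42 [-0.1  0.   0.8] [-8.4 -1.7  7. ] 10.6 30.9
47 [-0.  0.  1.] [-7.6 -1.4  7.1] 10.2 31.4
50 [-0.1  0.   1. ] [-8.5 -1.2  7.5] 10.4 31.9
[-7.3 -1.3  6.8]
scene lid angle -49.4 1513 1814 [113. 114.]
side lid angle -49.6 116 116 [100. 128.]
```

```bash
python3 -c "
from arc import *
from m3 import *
go([50.4],20); bot.dwell(1); lidangle();lidangle('side'); s=S(); print(s['ft_force'].round(1),s['grip_width'],s['clock'],abs(s['qvel']).max())
a=bot.read_camera('scene')['image'];b=bot.read_camera('side')['image']
cv2.imwrite('pics/final.png',np.hstack([cv2.resize(a[100:280,130:330],(400,360)),cv2.resize(b[120:300,160:360],(400,360))]))"
```

```text
50.4 [-0.2  0.   1. ] [-8.9 -2.   7.4] 10.4 32.7
scene lid angle -49.8 1554 1806 [113. 115.]
side lid angle -49.9 101 102 [100. 129.]
[-7.9 -2.   5.6] 10.5126852323128 33.8333 0.0021199234123268963
```

View pics/final.png

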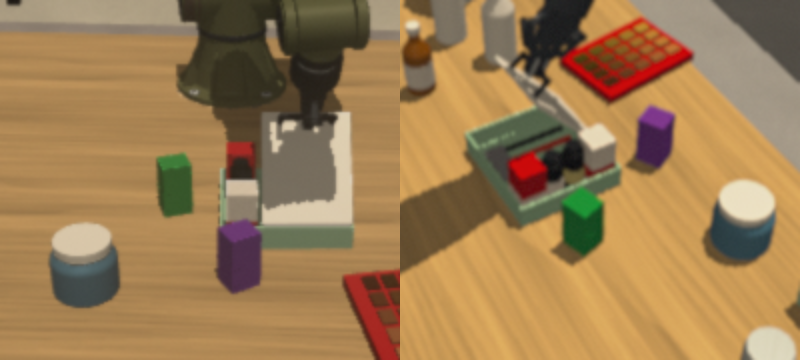

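The left (scene) panel shows the lid open at (305,165) with the fingers on its bar at (305,118). The right (side) panel shows the red carton (527,175), both bottles (553,160) and (570,152), and the white carton (597,145), all upright. The bystanders are in place, so I'm handing in.

```bash
python3 -c "
from h import *
print(bot.finish_job())"
```

```text
the job is handed in; nothing more can be done
None
```

I packed the black bottle and the red carton upright in the near end of the bay and handed the job in with the fingers holding the lid open at about 50°.

- **Packing:** I lowered each item to the bay floor and stopped on contact, then let go. Afterwards the stock bottle and carton measured within about 0.5 mm of where they had been. The last pictures show all four upright and the bystanders in view still standing; I didn't measure those again.
- **Lid:** The scene and side cameras read 49.8° and 49.9°, with the arm set to 50.4°. The arm was steady, with a force of about 10 N at the tool. The job took about 34 s of the 72 s allowed.
- **What disagreed:** The cameras read 0.3–0.6° below the angle I commanded, so I raised the lid by 0.4°. When the fingers first closed, they were about 1.5 mm off the bar and pressed on it with about 24 N. I re-centred them before lifting.

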